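Clamp a dental cast and hold the vise guard open

TASK

On the dental lab bench, turn the crank of the model vise clockwise until the plaster cast is clamped tight between the jaws (keep turning past first contact; the crank stops when fully tight), leaving the clear guard down meanwhile. Then take the guard by its handle bar, raise it to 50 degrees (give or take 5) from closed and keep it there so that a technician can get at the cast: it falls shut if let go, so finish while still holding it with the fingers on the bar. Do not disturb the spare cast, the bottle or the bowl standing about.

Things in the scene. Friction and masses are not known exactly. Their poses are not given: they have to be found in the camera images.
- vise: grey model vise on a dark steel plate 180 x 225 mm, bolted down. Origin: centre of the plate's underside, on the bench. x points from the guard's handle side to its hinge, roughly away from the robot (yaw within 0.25 rad); y from the crank to the fixed jaw (face at y +36 mm); z up. The cast's bed is 45 mm up, jaw tops 92 mm. Four posts, at most 136 mm high, at x +-78, y +-79 mm
- jaw: moving jaw, a sprung grey plate (8 N per mm) with a steel face 82 mm long, slides along the vise's y. Origin in the plane of its clamping face, at the lower edge, 45 mm up; its y in the vise frame is -36 mm with the crank at 0 and grows 8 mm per turn (1.273 mm per rad) until it has closed the last gap to the cast when the crank is at about 7.85 rad
- crank (a joint): turn of the crank, rad: 0 = arm straight up, jaw open; grows clockwise as seen facing the crank (looking along the vise's +y: the top moves to the vise's +x), which closes the jaw. Starts at 0 to 3.2; grips the cast from about 7.85, ever tighter, tight enough above 8.9; dead stop, fully tight (20 N), at 9.42. Stays where it is left. Drag 0.06 Nm (1.5 N at the knob)
- crank_axis (a point): point on the crank's axis of rotation, level with the middle of the knob: in the vise frame x 0, y -151 mm, z 75 mm. The axis runs along the vise's y. The knob can be pinched from above, fingers closing along the vise's x, and led around the full circle without turning the gripper
- crank_grip (a point): middle of the crank's knob: a black cylinder 16 mm thick, 42 mm long, lying along the vise's y, spinning freely on its pin, 40 mm from the crank axis: at crank = c it is 40 sin c mm along the vise's x and 40 cos c mm above point crank_axis. The flat steel crank arm, 12 mm wide, has its outer face 27 mm from this point towards the vise's +y
- cast: plaster dental cast with a row of teeth on top, 70 mm long (x) by 62 mm wide (y) by 50 mm high, 160 g, standing loose on the vise bed between the jaws, under the guard. Origin at the centre of its underside, 45 mm above the bench. It need not be touched: the jaw pushes it against the fixed jaw
- guard (a joint): angle of the guard, rad: 0 = shut (level), grows as the handle side rises, free up to 1.45; 50 degrees is 0.873. It falls shut from any angle. The guard is a clear sheet in an aluminium frame, 144 mm wide, 8 mm thick, about 360 g; holding it at the bar takes about 2 N
- guard_hinge (a point): middle of the guard's hinge axis, which runs along the vise's y: in the vise frame x +79 mm, y 0, z 130 mm
- guard_handle: grip bar of the U handle on the guard's free edge, nearest the robot: a freely turning steel sleeve 12 mm thick, 82 mm long, along the vise's y; origin at its middle. At guard angle a it is 209 cos a mm from the hinge towards the vise's -x and 209 sin a mm above it. Free: 84 mm between the legs, 38 mm from bar to frame: pinch it from above, closing along the vise's x
- spare_cast: bystander: second plaster cast 70 x 62 x 50 mm on the bench beyond the crank; origin at the centre of its underside; leave it alone
- bottle: bystander: white bottle, 52 mm across, 120 mm high, on the bench on the fixed jaw's side; origin at the centre of its underside; leave it alone
- mixing_bowl: bystander: dark rubber mixing bowl, 90 mm across, 50 mm high, on the bench on the fixed jaw's side; origin at the centre of its underside; leave it alone

How it is judged:
By the outcome, as a careful person would: the job done as asked, in the order asked, and still so for the second after the job is handed in, while the arm keeps its last pose, push and grip.
It also fails if it takes over 64 s, if anything falls off the work surface, if the arm or the gripper's body presses on something with over 40 N, if the wrist force passes 120 N, or if a joint passes its speed limit or range.

ROBOT

A 7-joint arm with a two-finger parallel gripper is mounted at the origin on the work surface. World frame = base frame: x ahead of the robot, y to its left, z up, the work surface at z = 0. Lengths are in m, angles in degrees, forces in N, time in s.
With the tool pointing down it reaches from about 0.425 to 0.925 m from the base axis. Payload 6.8 kg.
Tool frame: the origin (TCP) lies between the finger pads; the fingertips stand robot.tips_ahead ahead of it and the grasp point (between the pads) lies 3 mm ahead of it (robot.tips_ahead is the distance from the TCP to the fingertips, in m); z points along the fingers, y is the line along which they close (so a half turn about z gives the same grasp; the last joint's range is limited). The gripper opens to 85 mm and grips with 20 to 120 N. Pads are 22 mm wide; open, the fingers measure 114 mm over their backs; the gripper's body (76 mm by 85 mm) begins 54 mm behind the grasp point. The pads swing forward as they close: fully open they stand 13 mm farther back than shut.
Start: joints at [-77.24, 27.33, 1.283, 89.118, -0.659, 63.558, -4.761], TCP at [0.219, 0.638, 0.253] pointing down, gripper open.
Joint ranges: [-169.35, 169.35], [-19.33, 120.38], [-80.79, 83.38], [13.8, 139.57], [-78.32, 258.32], [9.67, 109.79], [-169.56, 169.56]. Speed limits (degrees/s): [136.94, 136.94, 180, 180, 180, 180, 180].

INTERFACE

Orientations are given as [roll, pitch, yaw] about the fixed x, y, z axes, in that order (R = Rz(yaw) Ry(pitch) Rx(roll)).
In Python, from station import robot, camera gives the robot as it stands.
- The arm moves only by the tool step_arm, never from a script. Its arguments are lists of equal length, an entry for each row: "dr": the turn, a rotation vector about the tool's x, y, z in degrees, a list of three; "slide": the shift along the tool's x, y, z in cm, a list of three; "gripper": the opening, from -1 (shut) to 1 (fully open), so that 0 is half open. A call has 1 to 8 rows; each row shifts and turns the commanded pose from where the row before left it, along the tool's axes as they then stand; what a row does not reach is not made up. A row lasts 1/12 s, in which the tool goes at most 41.7 mm and 7.16 degrees, less where a joint would pass 70% of its speed; a pose out of reach is approached as far as the arm can. A call with a gripper value outside its range is refused whole. The fingers move at their own pace and stop on an object; "newtons" is the grip in N (left out, the last holds). Time passes only in rows, so rows that do not move let the fingers close. It gives the time, the measured TCP pose, the force, the opening and the grip force at its end, in the units of the state.
- robot.get_state(): the state, without advancing time (a new reading comes with each control period).
- camera(name): name is "scene" or "top"; returns a dict with "image" (384x512x3 uint8, red, green, blue), "fov_y" (degrees; the focal length in pixels is half the picture's height over the tangent of half this angle, whatever the lens; pixels are square), "cx", "cy" (the principal point, pixels), "T" (4x4, takes a point from camera to world coordinates). Camera axes: x right, y down, z forward; pixel columns grow to the right and rows downward; lengths in m; the calibration is good to about 2 mm. A picture is of the moment at which its call begins. There is no depth.
- robot.sign_off(): hands the job in; it is judged then, once.
The state is a dict: "time": time; "joints": joint angles; "qvel": joint speeds; "effort": joint torques, N m; "ee_pos": TCP position; "eef_rot": TCP orientation; "wrist_force": force on the tool from outside, world axes, zero at the start; "torque": the same for the moment, N m; "finger_gap": finger opening in m; "grasp_force": force on a finger pad.
Only numpy, scipy, OpenCV 4.12 (cv2) and the standard library are available. Lean on these libraries where they do the work, as an engineer would, in place of code of your own. Each camera call takes 0.05 s, during which the arm holds its last target. There are 200 camera calls.

## Working session

There is one attempt and no reset: what is moved stays moved. The work goes in short steps, Python scripts to look and compute and a tool call to move; the robot and the scene stay as the last step left them, time stands still between calls to the robot, and variables do not carry over. Pictures are saved under pics/ and viewed, at most 10 in all, crops included, and the job is handed in when it is done.

Besides the shell and the picture viewer there is one more tool, called after ">>>" as name(argument=value, ...), one argument or row to a line, values as JSON. step_arm: Moves the arm, as the interface text tells. Its arguments: {"type":"object","properties":{"dr":{"type":"array","items":{"type":"array","items":{"type":"number"}}},"slide":{"type":"array","items":{"type":"array","items":{"type":"number"}}},"gripper":{"type":"array","items":{"type":"number"}},"newtons":{"type":"number"}},"required":["dr","slide","gripper"]}

```bash
ls; mkdir -p pics; python3 - <<'E'
from station import robot,camera
import cv2,numpy as np
print(robot.get_state(), robot.tips_ahead)
for n in("scene","top"):
    c=camera(n); cv2.imwrite(f"pics/{n}0.png",cv2.resize(c["image"][:,:,::-1],(800,600),interpolation=cv2.INTER_CUBIC))
    print(n,c["fov_y"],c["cx"],c["cy"],np.round(c["T"],4).tolist())
E
```

```text
pics
{'time': 0.0, 'joints': array([-77.24091786,  27.37670372,   1.28156238,  89.17719994,
        -0.66120451,  63.5596555 ,  -4.76192983]), 'qvel': array([ 0.07895682, -0.04902789, -0.04071871, -0.08494541, -0.08200979,
       -0.0044404 ,  0.12914832]), 'effort': array([-8.26632840e-04, -5.96467781e+01,  1.60731744e+00, -2.81208014e+01,
        1.23059523e-02,  9.28229594e-03,  2.78864547e-06]), 'ee_pos': array([0.21906956, 0.63787719, 0.25232379]), 'eef_rot': array([-1.79893990e+02,  6.60439394e-03,  1.61045407e+02]), 'wrist_force': array([ 0.17823215, -0.86316253,  0.46241323]), 'torque': array([ 0.01123973, -0.01122021,  0.01608559]), 'grasp_force': 0.0, 'finger_gap': 0.08537764213987148} 0.022
scene 45.66495268830937 252.34973993174785 195.27606466013248 [[0.3564, 0.6191, -0.6998, 1.356], [0.9343, -0.233, 0.2697, -0.2505], [0.0039, -0.75, -0.6615, 0.8308], [0.0, 0.0, 0.0, 1.0]]
top 56.386762068777614 254.29343123312552 193.2461066489946 [[-0.0268, -0.9964, 0.08, 0.505], [-0.9996, 0.0266, -0.0042, 0.035], [0.0021, -0.0801, -0.9968, 1.0475], [0.0, 0.0, 0.0, 1.0]]
```

View pics/scene0.png

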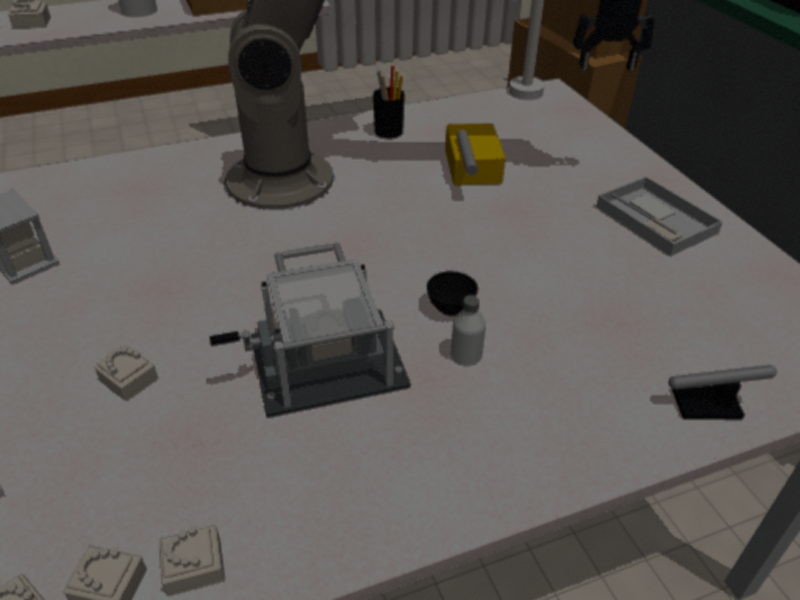

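View pics/top0.png

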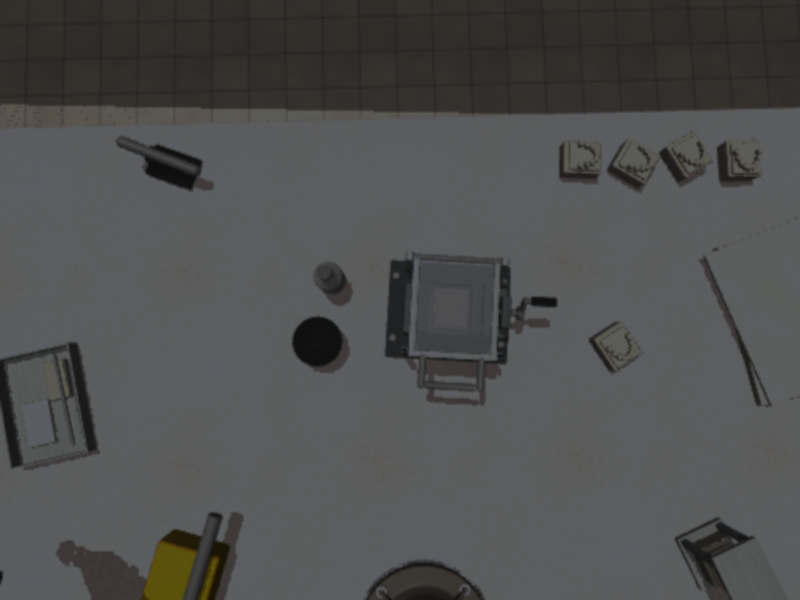

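Scene: vise at about (330,340), knob at (225,338) on the left. Top: plate corners about (390,262), (386,356), (508,362), (510,265), handle bar (452,388), knob (543,302). I'll enlarge both for a fit.

```bash
python3 - <<'E'
from station import robot,camera
import cv2,numpy as np
for n,(x0,y0,w,h),s in(("scene",(130,150,140,120),5.7),("top",(235,150,130,110),5.45)):
    i=camera(n)["image"][y0:y0+h,x0:x0+w,::-1]
    i=(255*(i/255.)**.6).astype('uint8')
    i=cv2.resize(i,(w*5,h*5),interpolation=cv2.INTER_CUBIC)
    cv2.imwrite(f"pics/{n}1.png",i)
E
```

```text
(no output)
```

View pics/scene1.png

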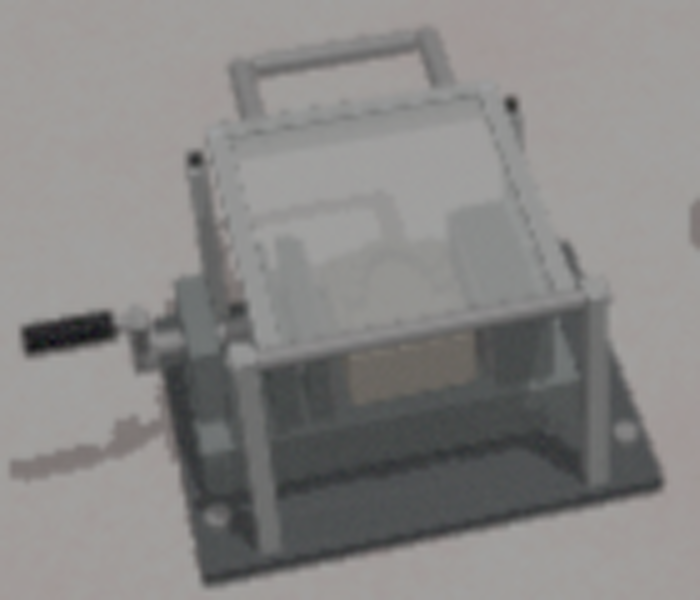

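View pics/top1.png

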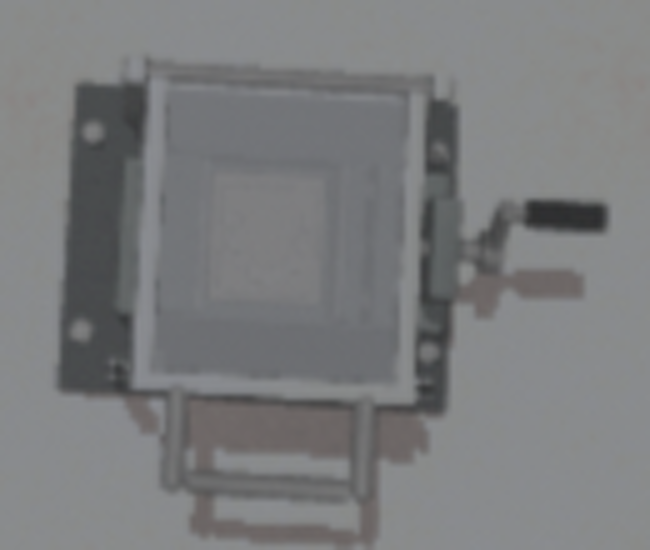

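Scene crop (5×, offset 130,150): knob middle (68,332), bar middle (337,54), plate far corners (207,578), (661,485). Top crop (5×, offset 235,150): knob (566,216), bar (268,486), plate corners (76,85), (58,390), (443,412), (457,100).

```bash
cat >u.py <<'E'
from station import robot,camera
import numpy as np,cv2
from scipy.optimize import least_squares
from scipy.spatial.transform import Rotation as R
def proj(c,p):
    T=np.array(c["T"]); q=(np.asarray(p)-T[:3,3])@T[:3,:3]; f=192/np.tan(np.radians(c["fov_y"]/2))
    return q[:,:2]/q[:,2:]*f+[c["cx"],c["cy"]]
def vw(v,p): # vise->world
    return R.from_euler('z',v[2]).apply(p)+[v[0],v[1],0]
def knob(c): return [.04*np.sin(c),-.151,.075+.04*np.cos(c)]
def bar(a): return [.079-.209*np.cos(a),0,.13+.209*np.sin(a)]
E
python3 - <<'E'
from u import *
S,T=camera("scene"),camera("top")
ms=np.array([[68,332],[337,54],[207,578],[661,485]])/5+[130,150]
mt=np.array([[566,216],[268,486],[76,85],[58,390],[443,412],[457,100]])/5+[235,150]
def f(v):
    h=v[4]
    P=vw(v,[knob(v[3]),bar(0),[.09,-.1125,h],[.09,.1125,h]]); Q=vw(v,[knob(v[3]),bar(0),[.09,.1125,h],[-.09,.1125,h],[-.09,-.1125,h],[.09,-.1125,h]])
    return np.r_[(proj(S,P)-ms).ravel(),(proj(T,Q)-mt).ravel()]
for c0 in(.5,2.5):
    r=least_squares(f,[.6,0,0,c0,.008],loss='soft_l1'); v=r.x
    print(v.round(4),r.cost,r.fun.round(1)); print(vw(v,[knob(v[3]),bar(0),[0,-.151,.075]]).round(4))
E
```

```text
[ 0.5689 -0.0623 -0.0834  0.4677  0.0062] 3.1363837756916677 [-0.6 -0.1 -1.5 -0.3 -1.4  0.7  0.5 -0.5 -0.4 -0.2 -0.3 -0.2 -0.6 -0.6
 -0.6 -0.1  0.1 -0.1 -0.2  0.7]
[[ 0.5742 -0.2143  0.1107]
 [ 0.4393 -0.0515  0.13  ]
 [ 0.5563 -0.2128  0.075 ]]
[ 0.5682 -0.0633 -0.0894  2.479   0.0058] 32.54476846725369 [ 3.6 22.  -1.7 -0.4 -2.1  0.5 -0.1 -0.2 -6.2 -0.  -0.2  0.1 -0.1 -0.6
 -0.4 -0.1  0.2  0.4  0.3  1.2]
[[ 0.5792 -0.2159  0.0435]
 [ 0.4387 -0.0517  0.13  ]
 [ 0.5547 -0.2137  0.075 ]]
```

>>> step_arm(
  dr=[
    [0,0,7],
    [0,0,7],
    [0,0,7],
    [0,0,7],
    [0,0,7],
    [0,0,7],
    [0,0,7],
    [0,0,7],
  ],
  slide=[
    [0,0,0],
    [0,0,0],
    [0,0,0],
    [0,0,0],
    [0,0,0],
    [0,0,0],
    [0,0,0],
    [0,0,0],
  ],
  gripper=[0,0,0,0,0,0,0,0],
  newtons=30,
)

```text
time: 0.97
ee_pos: [0.2191, 0.6384, 0.2532]
eef_rot: [-180.0, 0.0, 104.7]
wrist_force: [-0.5, 0.8, 0.2]
finger_gap: 0.0431
grasp_force: 0.0
```

>>> step_arm(
  dr=[
    [0,0,6.6],
    [0,0,6.6],
    [0,0,6.6],
    [0,0,0],
    [0,0,0],
    [0,0,0],
    [0,0,0],
    [0,0,0],
  ],
  slide=[
    [0,0,0],
    [0,0,0],
    [0,0,0],
    [-3.4,1.8,0],
    [-3.4,1.8,0],
    [-3.4,1.8,0],
    [-3.4,1.8,0],
    [-3.4,1.8,0],
  ],
  gripper=[0,0,0,0,0,0,0,0],
)

```text
time: 1.63
ee_pos: [0.2953, 0.4598, 0.2533]
eef_rot: [180.0, -0.0, 85.3]
wrist_force: [1.0, -0.8, 0.5]
finger_gap: 0.0423
grasp_force: 0.0
```

>>> step_arm(
  dr=[
    [0,0,0],
    [0,0,0],
    [0,0,0],
    [0,0,0],
    [0,0,0],
    [0,0,0],
    [0,0,0],
    [0,0,0],
  ],
  slide=[
    [-3.4,1.8,0],
    [-3.4,1.8,0],
    [-3.4,1.8,0],
    [-3.4,1.8,0],
    [-3.4,1.8,0],
    [-3.4,1.8,0],
    [-3.4,1.8,0],
    [-3.4,1.8,0],
  ],
  gripper=[0,0,0,0,0,0,0,0],
)

```text
time: 2.3
ee_pos: [0.4162, 0.1768, 0.2536]
eef_rot: [180.0, -0.1, 85.3]
wrist_force: [0.8, 0.5, 0.6]
finger_gap: 0.0427
grasp_force: 0.0
```

>>> step_arm(
  dr=[
    [0,0,0],
    [0,0,0],
    [0,0,0],
    [0,0,0],
    [0,0,0],
    [0,0,0],
    [0,0,0],
    [0,0,0],
  ],
  slide=[
    [-3.4,1.8,0],
    [-3.4,1.8,0],
    [-3.4,1.8,0],
    [-3.4,1.8,0],
    [-3.4,1.8,0],
    [-3.4,1.8,0],
    [-3.4,1.8,0],
    [-3.4,1.8,0],
  ],
  gripper=[0,0,0,0,0,0,0,0],
)

```text
time: 2.97
ee_pos: [0.5373, -0.1061, 0.2534]
eef_rot: [180.0, -0.0, 85.3]
wrist_force: [0.2, 1.0, 0.7]
finger_gap: 0.0427
grasp_force: 0.0
```

>>> step_arm(
  dr=[
    [0,0,0],
    [0,0,0],
    [0,0,0],
    [0,0,0],
    [0,0,0],
  ],
  slide=[
    [-3.4,0.8,0],
    [-3.4,0.8,0],
    [-3.0,0.8,1],
    [0,0,2],
    [0,0,0],
  ],
  gripper=[0,0,0,0,0],
)

```text
time: 3.38
ee_pos: [0.5506, -0.2056, 0.2205]
eef_rot: [-179.7, 0.0, 85.0]
wrist_force: [-0.9, 0.9, -0.3]
finger_gap: 0.0429
grasp_force: 0.0
```

```bash
python3 - <<'E'
from u import *
v=[.5689,-.0623,-.0834]; p=robot.get_state()["ee_pos"]
print(p,R.from_euler('z',-v[2]).apply(p-[v[0],v[1],0]))
c=camera("scene"); print(proj(c,[p+[0,0,-.003],p+[0,0,-.022]]))
x0,y0,w,h=110,120,110,110
i=c["image"][y0:y0+h,x0:x0+w,::-1]; i=(255*(i/255.)**.6).astype('uint8')
cv2.imwrite("pics/s2.png",cv2.resize(i,(550,550),interpolation=cv2.INTER_CUBIC))
E
```

```text
[ 0.55057403 -0.20559246  0.2205017 ] [-0.00632553 -0.14432103  0.2205017 ]
[[137.34482561 172.4410086 ]
 [138.76490962 179.26682129]]
```

View pics/s2.png

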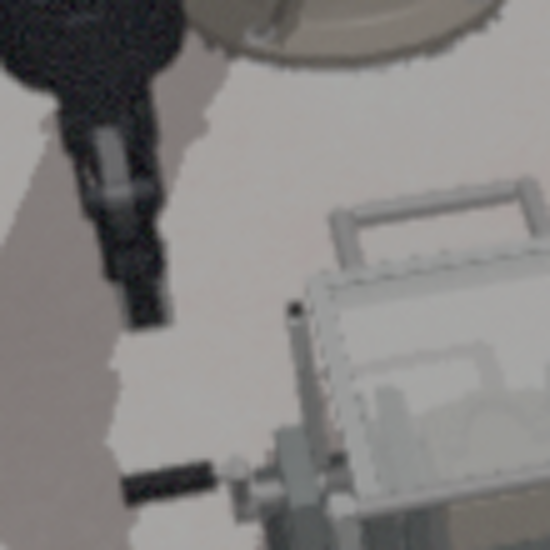

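The picture shows the fingertips at (148,325) above the knob (170,480), matching the projection. I'll descend on the knob and pinch it.

>>> step_arm(
  dr=[
    [0,0,0],
    [0,0,0],
    [0,0,0],
    [0,0,0],
    [0,0,0],
    [0,0,0],
    [0,0,0],
  ],
  slide=[
    [-1.2,2.4,0],
    [0,0,2.5],
    [0,0,2.5],
    [0,0,2.5],
    [0,0,2],
    [0,0,1.3],
    [0,0,0],
  ],
  gripper=[0,0,0,0,0,0,0],
)

```text
time: 4.02
ee_pos: [0.5747, -0.2157, 0.1134]
eef_rot: [-179.8, -0.1, 85.4]
wrist_force: [-0.1, 1.3, -0.1]
finger_gap: 0.0427
grasp_force: 0.0
```

>>> step_arm(
  dr=[
    [0,0,0],
    [0,0,0],
    [0,0,0],
    [0,0,0],
    [0,0,0],
    [0,0,0],
  ],
  slide=[
    [0,0,0],
    [0,0,0],
    [0,0,0],
    [0,0,0],
    [0,0,0],
    [0,0,0],
  ],
  gripper=[-1,-1,-1,-1,-1,-1],
)

```text
time: 4.52
ee_pos: [0.5769, -0.2182, 0.1167]
eef_rot: [179.8, 0.0, 85.3]
wrist_force: [1.3, 0.5, 5.6]
finger_gap: 0.0147
grasp_force: 29.6
```

```bash
python3 - <<'E'
from u import *
v=[.5689,-.0623,-.0834]; p=robot.get_state()["ee_pos"]
print(p,R.from_euler('z',-v[2]).apply(p-[v[0],v[1],0]))
c=camera("scene")
x0,y0,w,h=110,150,110,110
i=c["image"][y0:y0+h,x0:x0+w,::-1]; i=(255*(i/255.)**.6).astype('uint8')
cv2.imwrite("pics/s3.png",cv2.resize(i,(550,550),interpolation=cv2.INTER_CUBIC))
E
```

```text
[ 0.57688834 -0.21818692  0.11666412] [ 0.02094647 -0.15467963  0.11666412]
```

View pics/s3.png

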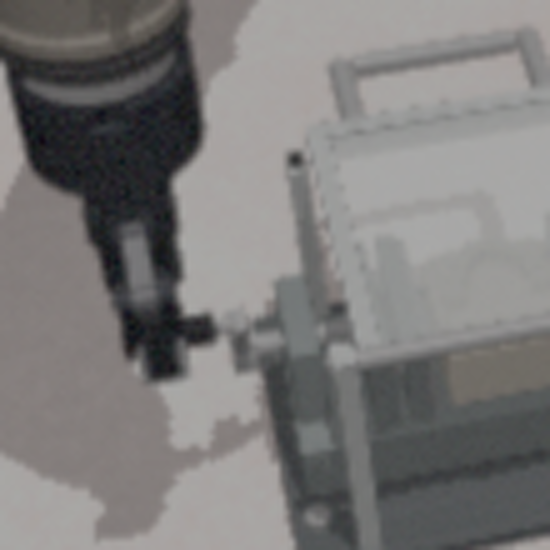

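```bash
python3 - <<'E'
import numpy as np
a=np.radians(np.r_[27:552:15,550]); P=np.c_[0*a,4*np.sin(a),-4*np.cos(a)]
acc=P[0].copy(); L=[]
for p in P[1:]:
    d=np.round(p-acc,2); acc+=d; L.append(d.tolist())
for i in range(0,len(L),8): print(L[i:i+8])
E
```

```text
[[0.0, 0.86, 0.59], [0.0, 0.68, 0.8], [0.0, 0.45, 0.94], [0.0, 0.19, 1.02], [0.0, -0.08, 1.05], [0.0, -0.35, 0.98], [0.0, -0.59, 0.86], [0.0, -0.8, 0.68]]
[[0.0, -0.94, 0.45], [0.0, -1.03, 0.19], [0.0, -1.04, -0.08], [0.0, -0.98, -0.35], [0.0, -0.86, -0.59], [0.0, -0.68, -0.8], [0.0, -0.45, -0.94], [0.0, -0.19, -1.03]]
[[0.0, 0.08, -1.04], [0.0, 0.35, -0.98], [0.0, 0.59, -0.86], [0.0, 0.8, -0.68], [0.0, 0.94, -0.45], [0.0, 1.02, -0.19], [0.0, 1.05, 0.08], [0.0, 0.98, 0.35]]
[[0.0, 0.86, 0.59], [0.0, 0.68, 0.8], [0.0, 0.45, 0.94], [0.0, 0.19, 1.02], [0.0, -0.08, 1.05], [0.0, -0.35, 0.98], [0.0, -0.59, 0.86], [0.0, -0.8, 0.68]]
[[0.0, -0.94, 0.45], [0.0, -1.03, 0.19], [0.0, -0.9, -0.06]]
```

>>> step_arm(
  dr=[
    [0,0,0],
    [0,0,0],
    [0,0,0],
    [0,0,0],
    [0,0,0],
    [0,0,0],
    [0,0,0],
    [0,0,0],
  ],
  slide=[
    [0.0,0.86,0.59],
    [0.0,0.68,0.8],
    [0.0,0.45,0.94],
    [0.0,0.19,1.02],
    [0.0,-0.08,1.05],
    [0.0,-0.35,0.98],
    [0.0,-0.59,0.86],
    [0.0,-0.8,0.68],
  ],
  gripper=[-1,-1,-1,-1,-1,-1,-1,-1],
)

```text
time: 5.23
ee_pos: [0.5751, -0.2178, 0.045]
eef_rot: [-179.6, -0.2, 85.2]
wrist_force: [-15.9, 7.5, 38.0]
finger_gap: 0.0151
grasp_force: 33.2
```

```bash
python3 - <<'E'
from u import *
v=[.5689,-.0623,-.0834]; p=robot.get_state()["ee_pos"]
q=R.from_euler('z',-v[2]).apply(p-[v[0],v[1],0]);print(q, np.degrees(np.arctan2(q[0],q[2]-.078)),np.hypot(q[0],q[2]-.078))
E
```

```text
[ 0.01911078 -0.15441993  0.0450025 ] 149.92236838560416 0.0381320982931413
```

>>> step_arm(
  dr=[
    [0,0,0],
  ],
  slide=[
    [0,0,-0.2],
  ],
  gripper=[-1],
)

```text
time: 5.32
ee_pos: [0.5744, -0.218, 0.046]
eef_rot: [-179.6, -0.1, 85.1]
wrist_force: [1.8, 0.3, -9.7]
finger_gap: 0.0146
grasp_force: 29.3
```

```bash
python3 - <<'E'
from u import *
v=[.5689,-.0623,-.0834]; s=robot.get_state(); p=s["ee_pos"]
q=R.from_euler('z',-v[2]).apply(p-[v[0],v[1],0]);print(q, s["wrist_force"],s["torque"],s["time"])
c=camera("scene")
x0,y0,w,h=110,150,110,110
i=c["image"][y0:y0+h,x0:x0+w,::-1]; i=(255*(i/255.)**.6).astype('uint8')
cv2.imwrite("pics/s4.png",cv2.resize(i,(550,550),interpolation=cv2.INTER_CUBIC))
print(robot.get_state()["wrist_force"])
E
```

```text
[ 0.01842699 -0.15471664  0.04603792] [ 1.75301362  0.27715878 -9.66274651] [ 0.04182777 -0.61753747 -0.00325163] 5.3167
[-3.72126827  1.79788574  4.18116123]
```

View pics/s4.png

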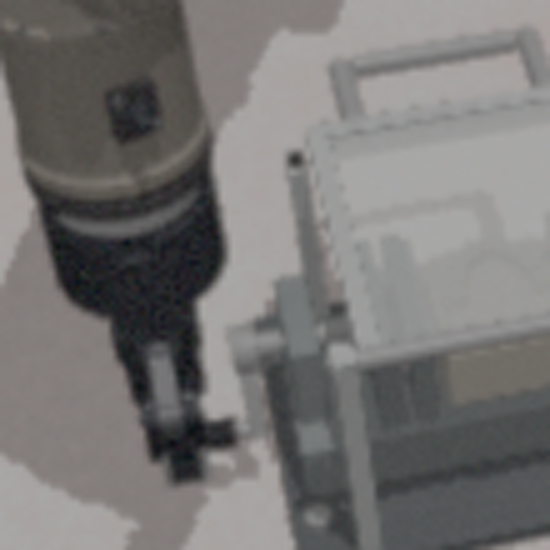

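The crank arm now points down and the gripper body is clear. The two measured points put the TCP circle centre at about x 0.001, z 0.081, so I'll replan from 154° at 12° per row.

```bash
python3 - <<'E'
import numpy as np
a=np.radians(np.r_[154:550:12]); P=np.c_[0*a,4*np.sin(a),-4*np.cos(a)]
acc=P[0].copy(); L=[]
for p in P[1:]:
    d=np.round(p-acc,2); acc+=d; L.append(d.tolist())
for i in range(0,len(L),8): print(L[i:i+8])
E
```

```text
[[0.0, -0.79, 0.29], [0.0, -0.82, 0.11], [0.0, -0.84, -0.06], [0.0, -0.8, -0.23], [0.0, -0.74, -0.39], [0.0, -0.64, -0.54], [0.0, -0.52, -0.66], [0.0, -0.36, -0.75]]
[[0.0, -0.2, -0.81], [0.0, -0.03, -0.83], [0.0, 0.14, -0.83], [0.0, 0.31, -0.77], [0.0, 0.47, -0.7], [0.0, 0.6, -0.58], [0.0, 0.71, -0.44], [0.0, 0.79, -0.29]]
[[0.0, 0.83, -0.11], [0.0, 0.83, 0.06], [0.0, 0.8, 0.23], [0.0, 0.74, 0.39], [0.0, 0.64, 0.54], [0.0, 0.52, 0.66], [0.0, 0.37, 0.75], [0.0, 0.2, 0.81]]
[[0.0, 0.03, 0.83], [0.0, -0.15, 0.83], [0.0, -0.31, 0.77], [0.0, -0.47, 0.7], [0.0, -0.6, 0.58], [0.0, -0.71, 0.44], [0.0, -0.79, 0.29], [0.0, -0.82, 0.11]]
```

>>> step_arm(
  dr=[
    [0,0,0],
    [0,0,0],
    [0,0,0],
    [0,0,0],
    [0,0,0],
    [0,0,0],
    [0,0,0],
    [0,0,0],
  ],
  slide=[
    [0.0,-0.79,0.29],
    [0.0,-0.82,0.11],
    [0.0,-0.84,-0.06],
    [0.0,-0.8,-0.23],
    [0.0,-0.74,-0.39],
    [0.0,-0.64,-0.54],
    [0.0,-0.52,-0.66],
    [0.0,-0.36,-0.75],
  ],
  gripper=[-1,-1,-1,-1,-1,-1,-1,-1],
)

```text
time: 6.03
ee_pos: [0.5197, -0.2132, 0.0698]
eef_rot: [-179.6, -0.1, 85.2]
wrist_force: [-6.9, 0.8, -5.4]
finger_gap: 0.0148
grasp_force: 30.8
```

```bash
cat >>u.py <<'E'
V=[.5689,-.0623,-.0834]
def rep():
    s=robot.get_state(); p=s["ee_pos"]; q=R.from_euler('z',-V[2]).apply(p-[V[0],V[1],0])
    print("vise",q.round(4),"ang",np.degrees(np.arctan2(q[0]-.001,q[2]-.0813)).round(1),"r",np.hypot(q[0]-.001,q[2]-.0813).round(4),"F",R.from_euler('z',-V[2]).apply(s["wrist_force"]).round(1),s["time"])
E
python3 -c "from u import *;rep()"
```

```text
vise [-0.0365 -0.1545  0.0698] ang -107.0 r 0.0392 F [-6.9  0.2 -5.4] 6.0333
```

>>> step_arm(
  dr=[
    [0,0,0],
    [0,0,0],
    [0,0,0],
    [0,0,0],
    [0,0,0],
    [0,0,0],
    [0,0,0],
    [0,0,0],
  ],
  slide=[
    [0.0,-0.2,-0.81],
    [0.0,-0.03,-0.83],
    [0.0,0.14,-0.83],
    [0.0,0.31,-0.77],
    [0.0,0.47,-0.7],
    [0.0,0.6,-0.58],
    [0.0,0.71,-0.44],
    [0.0,0.79,-0.29],
  ],
  gripper=[-1,-1,-1,-1,-1,-1,-1,-1],
)

```text
time: 6.7
ee_pos: [0.5525, -0.2157, 0.1223]
eef_rot: [-180.0, 0.0, 85.3]
wrist_force: [1.6, -2.4, -25.0]
finger_gap: 0.0145
grasp_force: 29.5
```

```bash
python3 -c "from u import *;rep()"
```

```text
vise [-0.0036 -0.1542  0.1223] ang -6.3 r 0.0413 F [  1.8  -2.3 -25. ] 6.7
```

```bash
python3 - <<'E'
import numpy as np
a=np.radians(np.r_[353:552:12]); P=np.c_[0*a,4*np.sin(a),-4*np.cos(a)]
acc=P[0]-[0,0,.1]; L=[]
for p in P[1:]:
    d=np.round(p-acc,2); acc+=d; L.append(d.tolist())
for i in range(0,len(L),8): print(L[i:i+8])
E
```

```text
[[0.0, 0.84, 0.09], [0.0, 0.82, 0.15], [0.0, 0.77, 0.33], [0.0, 0.68, 0.48], [0.0, 0.57, 0.61], [0.0, 0.43, 0.72], [0.0, 0.27, 0.79], [0.0, 0.11, 0.83]]
[[0.0, -0.08, 0.83], [0.0, -0.24, 0.8], [0.0, -0.41, 0.73], [0.0, -0.54, 0.64], [0.0, -0.67, 0.5], [0.0, -0.76, 0.35], [0.0, -0.82, 0.19], [0.0, -0.83, 0.01]]
```

>>> step_arm(
  dr=[
    [0,0,0],
    [0,0,0],
    [0,0,0],
    [0,0,0],
    [0,0,0],
    [0,0,0],
    [0,0,0],
    [0,0,0],
  ],
  slide=[
    [0.0,0.84,0.09],
    [0.0,0.82,0.15],
    [0.0,0.77,0.33],
    [0.0,0.68,0.48],
    [0.0,0.57,0.61],
    [0.0,0.43,0.72],
    [0.0,0.27,0.79],
    [0.0,0.11,0.83],
  ],
  gripper=[-1,-1,-1,-1,-1,-1,-1,-1],
)

```text
time: 7.37
ee_pos: [0.5973, -0.2199, 0.0823]
eef_rot: [180.0, 0.0, 85.3]
wrist_force: [-4.2, 2.1, 0.9]
finger_gap: 0.015
grasp_force: 32.0
```

```bash
python3 -c "from u import *;rep()"
```

```text
vise [ 0.0415 -0.1547  0.0823] ang 88.6 r 0.0405 F [-4.3  1.7  0.9] 7.3667
```

>>> step_arm(
  dr=[
    [0,0,0],
    [0,0,0],
    [0,0,0],
    [0,0,0],
    [0,0,0],
    [0,0,0],
    [0,0,0],
    [0,0,0],
  ],
  slide=[
    [0.0,-0.08,0.83],
    [0.0,-0.24,0.8],
    [0.0,-0.41,0.73],
    [0.0,-0.54,0.62],
    [0.0,-0.67,0.48],
    [0.0,-0.76,0.33],
    [0.0,-0.82,0.17],
    [0.0,-0.6,0.01],
  ],
  gripper=[-1,-1,-1,-1,-1,-1,-1,-1],
)

```text
time: 8.03
ee_pos: [0.5566, -0.2166, 0.0426]
eef_rot: [179.8, 0.1, 85.2]
wrist_force: [23.1, -2.2, -25.7]
finger_gap: 0.0151
grasp_force: 30.1
```

```bash
python3 -c "from u import *;rep()"
```

```text
vise [ 0.0006 -0.1548  0.0426] ang -179.5 r 0.0387 F [ 23.2  -0.3 -25.7] 8.0333
```

>>> step_arm(
  dr=[
    [0,0,0],
    [0,0,0],
    [0,0,0],
  ],
  slide=[
    [0.0,-0.1,0.1],
    [0,0,0],
    [0,0,0],
  ],
  gripper=[-1,-1,-1],
)

```text
time: 8.28
ee_pos: [0.5572, -0.2165, 0.0424]
eef_rot: [179.7, 0.1, 85.3]
wrist_force: [9.0, -0.4, -10.6]
finger_gap: 0.0145
grasp_force: 31.2
```

```bash
python3 -c "from u import *;rep()"
```

```text
vise [ 0.0012 -0.1547  0.0424] ang 179.7 r 0.0389 F [  9.    0.4 -10.6] 8.2833
```

The crank is at its stop (180° past one full turn, with steady reaction). I'll release, rise and go over the guard's bar.

>>> step_arm(
  dr=[
    [0,0,0],
    [0,0,0],
    [0,0,0],
    [0,0,0],
    [0,0,0],
    [0,0,0],
    [0,0,0],
    [0,0,0],
  ],
  slide=[
    [0,0.1,-0.1],
    [0,0,0],
    [0,0,0],
    [0,0,0],
    [0,0,-2],
    [0,0,-3],
    [0,0,-3],
    [0,0,-3],
  ],
  gripper=[0,0,0,0,0,0,0,0],
)

```text
time: 8.95
ee_pos: [0.5547, -0.2167, 0.1542]
eef_rot: [-179.9, 0.0, 85.2]
wrist_force: [-0.0, -0.2, -0.3]
finger_gap: 0.0429
grasp_force: 0.0
```

>>> step_arm(
  dr=[
    [0,0,0],
    [0,0,0],
    [0,0,0],
    [0,0,0],
    [0,0,0],
    [0,0,0],
    [0,0,0],
    [0,0,0],
  ],
  slide=[
    [0,0,-3.5],
    [0,0,-3.5],
    [0,0,-2],
    [3.1,-2.6,0],
    [3.1,-2.6,0],
    [3.1,-2.6,0],
    [3.1,-2.6,0],
    [3.1,-2.6,0],
  ],
  gripper=[-0.3,-0.3,-0.3,-0.3,-0.3,-0.3,-0.3,-0.3],
)

```text
time: 9.62
ee_pos: [0.437, -0.0503, 0.2427]
eef_rot: [-180.0, -0.0, 85.2]
wrist_force: [0.2, 1.2, -0.1]
finger_gap: 0.0304
grasp_force: 0.0
```

>>> step_arm(
  dr=[
    [0,0,0],
    [0,0,0],
  ],
  slide=[
    [0,0,0],
    [0,0,0],
  ],
  gripper=[-0.3,-0.3],
)

```text
time: 9.78
ee_pos: [0.4375, -0.0491, 0.2431]
eef_rot: [-180.0, -0.1, 85.5]
wrist_force: [-0.1, 0.2, 0.7]
finger_gap: 0.0297
grasp_force: 0.0
```

```bash
python3 - <<'E'
from u import *
rep(); p=robot.get_state()["ee_pos"]
c=camera("scene"); print(proj(c,[p+[0,0,-.022],vw(V,[.04*np.sin(9.42),-.151,.035])]))
x0,y0,w,h=130,100,150,120
i=c["image"][y0:y0+h,x0:x0+w,::-1]; i=(255*(i/255.)**.6).astype('uint8')
cv2.imwrite("pics/s5.png",cv2.resize(i,None,fx=5,fy=5,interpolation=cv2.INTER_CUBIC))
E
```

```text
vise [-0.132   0.0022  0.2431] ang -39.4 r 0.2094 F [-0.1  0.1  0.7] 9.7833
[[193.66934268 129.68501978]
 [147.15768897 234.00087091]]
```

View pics/s5.png

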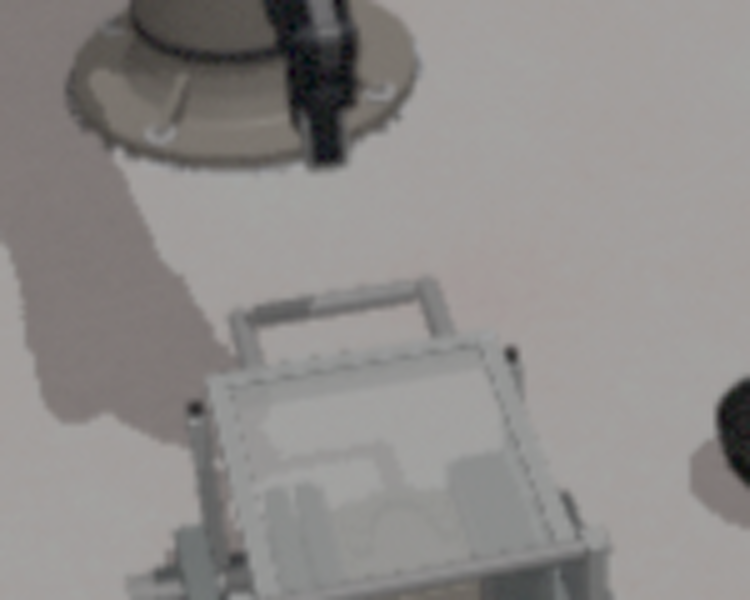

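The tips are at (325,165), above the bar (337,304), and the bar lies free. I'll descend and pinch it.

>>> step_arm(
  dr=[
    [0,0,0],
    [0,0,0],
    [0,0,0],
    [0,0,0],
    [0,0,0],
    [0,0,0],
    [0,0,0],
  ],
  slide=[
    [0,0.2,1],
    [0,0,2.5],
    [0,0,2.5],
    [0,0,2],
    [0,0,1.7],
    [0,0,1.3],
    [0,0,0],
  ],
  gripper=[-0.3,-0.3,-0.3,-0.3,-0.3,-0.3,-0.3],
)

```text
time: 10.42
ee_pos: [0.4396, -0.0535, 0.1303]
eef_rot: [-179.7, 0.2, 85.0]
wrist_force: [-0.2, 0.0, -0.3]
finger_gap: 0.03
grasp_force: 0.0
```

>>> step_arm(
  dr=[
    [0,0,0],
    [0,0,0],
    [0,0,0],
    [0,0,0],
    [0,0,0],
    [0,0,0],
  ],
  slide=[
    [0,0,0],
    [0,0,0],
    [0,0,0],
    [0,0,0],
    [0,0,0],
    [0,0,0],
  ],
  gripper=[-1,-1,-1,-1,-1,-1],
  newtons=40,
)

```text
time: 10.92
ee_pos: [0.4411, -0.0527, 0.1338]
eef_rot: [179.9, 0.1, 85.2]
wrist_force: [-1.3, -6.5, -1.8]
finger_gap: 0.0102
grasp_force: 38.9
```

```bash
python3 - <<'E'
from u import *
rep()
r=20.9
a=np.radians(np.linspace(0,50,17)); P=np.c_[0*a,-r*np.cos(a),-r*np.sin(a)]
acc=P[0].copy(); L=[]
for p in P[1:]:
    d=np.round(p-acc,2); acc+=d; L.append(d.tolist())
for i in range(0,len(L),8): print(L[i:i+8])
E
```

```text
vise [-0.1281 -0.0011  0.1338] ang -67.9 r 0.1394 F [-0.8 -6.6 -1.8] 10.9167
[[0.0, 0.03, -1.14], [0.0, 0.09, -1.14], [0.0, 0.16, -1.12], [0.0, 0.22, -1.12], [0.0, 0.27, -1.11], [0.0, 0.34, -1.09], [0.0, 0.39, -1.07], [0.0, 0.46, -1.04]]
[[0.0, 0.51, -1.02], [0.0, 0.56, -0.99], [0.0, 0.62, -0.96], [0.0, 0.67, -0.92], [0.0, 0.72, -0.89], [0.0, 0.76, -0.84], [0.0, 0.81, -0.8], [0.0, 0.86, -0.76]]
```

>>> step_arm(
  dr=[
    [0,0,0],
    [0,0,0],
    [0,0,0],
    [0,0,0],
    [0,0,0],
    [0,0,0],
    [0,0,0],
    [0,0,0],
  ],
  slide=[
    [0.0,0.03,-1.14],
    [0.0,0.09,-1.14],
    [0.0,0.16,-1.12],
    [0.0,0.22,-1.12],
    [0.0,0.27,-1.11],
    [0.0,0.34,-1.09],
    [0.0,0.39,-1.07],
    [0.0,0.46,-1.04],
  ],
  gripper=[-1,-1,-1,-1,-1,-1,-1,-1],
)

```text
time: 11.58
ee_pos: [0.4612, -0.0545, 0.2229]
eef_rot: [179.8, 0.0, 85.2]
wrist_force: [3.8, -6.0, -3.7]
finger_gap: 0.0105
grasp_force: 39.1
```

```bash
python3 -c "from u import *;rep()"
```

```text
vise [-0.108  -0.0012  0.2229] ang -37.6 r 0.1787 F [ 4.3 -5.7 -3.7] 11.5833
```

>>> step_arm(
  dr=[
    [0,0,0],
    [0,0,0],
    [0,0,0],
    [0,0,0],
    [0,0,0],
    [0,0,0],
    [0,0,0],
    [0,0,0],
  ],
  slide=[
    [0.0,0.51,-1.02],
    [0.0,0.56,-0.99],
    [0.0,0.62,-0.96],
    [0.0,0.67,-0.92],
    [0.0,0.72,-0.89],
    [0.0,0.76,-0.84],
    [0.0,0.81,-0.8],
    [0.0,0.86,-0.76],
  ],
  gripper=[-1,-1,-1,-1,-1,-1,-1,-1],
)

```text
time: 12.25
ee_pos: [0.5165, -0.0593, 0.2944]
eef_rot: [179.8, 0.1, 85.2]
wrist_force: [5.5, -6.4, -9.7]
finger_gap: 0.0106
grasp_force: 38.8
```

>>> step_arm(
  dr=[
    [0,0,0],
    [0,0,0],
    [0,0,0],
  ],
  slide=[
    [0,0,0],
    [0,0,0],
    [0,0,0],
  ],
  gripper=[-1,-1,-1],
)

```text
time: 12.5
ee_pos: [0.516, -0.0593, 0.2939]
eef_rot: [179.8, 0.1, 85.2]
wrist_force: [2.9, -4.7, -6.5]
finger_gap: 0.0109
grasp_force: 39.1
```

```bash
python3 - <<'E'
from u import *
rep()
p=robot.get_state()["ee_pos"]; q=R.from_euler('z',-V[2]).apply(p-[V[0],V[1],0]); print("guard", np.degrees(np.arctan2(q[2]-.003-.13,.079-q[0])),np.hypot(q[2]-.133,.079-q[0]))
c=camera("scene")
x0,y0,w,h=130,90,150,120
i=c["image"][y0:y0+h+30,x0:x0+w,::-1]; i=(255*(i/255.)**.6).astype('uint8')
cv2.imwrite("pics/s6.png",cv2.resize(i,None,fx=4,fy=4,interpolation=cv2.INTER_CUBIC))
E
```

```text
vise [-0.0529 -0.0014  0.2939] ang -14.2 r 0.2194 F [ 3.3 -4.5 -6.5] 12.5
guard 50.64830892740147 0.20809464885962417
```

View pics/s6.png

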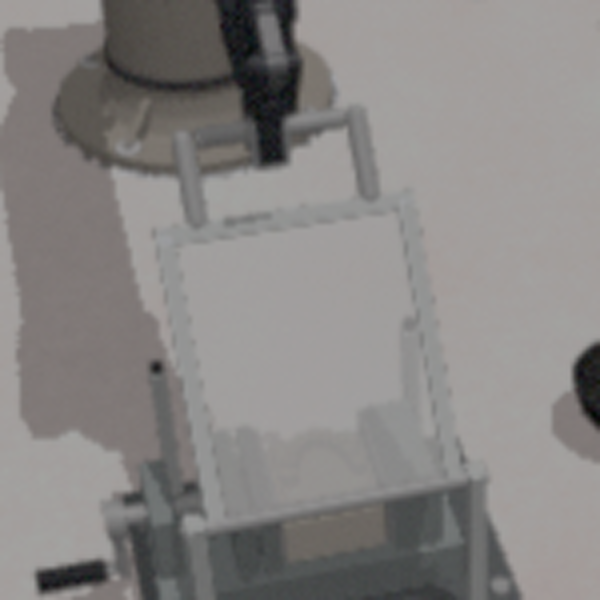

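The guard is up at about 50.6° with the fingers on the bar (270,130). The crank knob sits at (70,577), exactly the predicted full-tight position, and the jaw is closed on the cast.

```bash
python3 -c "from station import robot;print(robot.sign_off())"
```

```text
the job is handed in; nothing more can be done
None
```

The job is handed in: the crank was turned to its dead stop so the cast is clamped tight, then the guard was raised to about 50.6° and is still held by its bar. It took about 12.5 s, and no bystander was touched as far as the pictures show.

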